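# Prove the rice cooker's lid catch, then start it

## Task

The rice cooker's lid has been dropped shut, and nobody knows whether its catch took hold. Give the lid's handle a firm upward tug; if the lid gives, press it down until the catch snaps over it and tug again, until the shut lid holds against your tug. Only then press the cook key fully down and let go, leaving the things standing around where they are.

Things in the scene. Friction and masses are not known exactly. Their poses are not given: they have to be found in the camera images.
- cooker: Small white rice cooker, fixed: round tub 190 mm across, rim 120 mm up, domed lid (top 152 mm) with black bow handle, steel catch at the front, control block 85 mm high on its right that reaches 154 mm from the tub's axis. Origin under the tub's axis on the worktop; x points to its back (lid hinge), y to its left, z up.
- lid: Domed white lid, 190 mm across. Origin mid-way on its hinge line, 96 mm behind the tub's axis, 120 mm up; axes as the cooker's; opening turns it about its y (pitch grows). Damped. Pitch 0: fully down. Caught: 0.010 rad of play (1.5 mm at the handle), then the catch stops it. Not caught: its front lip rests on the catch at about 0.05 rad (8 mm up at the handle) and it lifts with 2 to 3 N.
- lid_grip (a point): Centre of the handle's bar: black, along the cooker's y, 74 mm long (54 mm free between its posts), 14 mm front to back, 12 mm high, 24 mm of space below it. In the lid's frame at x -0.146, y 0, z 0.060. Pushing down here with 8 to 12 N snaps the lid home. A firm tug is 10 N or more upward here, held half a second.
- catch: Sprung steel tongue, 20 mm wide, standing 50 mm out of a small housing at the tub's front, hook with sloped top toward the lid. Origin on its pivot, 100 mm before the tub's axis, 85 mm up; z up when home. The lid's lip tips it forward 0.06 rad as it is pressed past, then it snaps back upright over the lip.
- key_pad (a point): Where to press the cook key: top of the black paddle (38 mm front to back, 32 mm wide) on the control block, 30 mm before its hinge (at its rear edge), on its middle line; 95 mm above the worktop when up, 6.5 mm lower when down; 43 mm before and 126 mm right of the tub's axis.
- cook_key (a joint): Cook key angle: 0 up (front end raised, off), 0.22 rad fully down (level, on). Needs 1 to 5 N on its front half and stays where it is pushed.
- jam_jar: Bystander: jam jar, 69 mm across, 99 mm high, left of the cooker. Origin at the middle of its underside.
- salt_shaker: Bystander: wooden shaker, 44 mm across, 95 mm high, left of the cooker. Origin at the middle of its underside.
- pepper_shaker: Bystander: a like wooden shaker, 44 mm across, 95 mm high, farther left. Origin at the middle of its underside.
- teaspoon: Bystander: metal teaspoon, 130 mm long, lying right of the control block. Origin under its middle.
- mug_tea: Bystander: white mug, 82 mm across, 91 mm high, near the sink. Origin at its underside.
- avocado: Bystander: dark avocado, 99 mm long, near the sink. Origin at its underside.
- biscuit_box: Bystander: printed carton, 71 x 126 x 76 mm, near the sink. Origin at the middle of its underside.

How it is judged:
By the outcome, as a careful person would: the job done as asked, in the order asked, and still so for the second after the job is handed in, with the robot touching nothing.
It also fails if it takes over 54 s, if anything falls off the work surface, if the arm or the gripper's body presses on something with over 40 N, if the wrist force passes 120 N, or if a joint passes its speed limit or range.

## Robot

A 6-joint arm with a two-finger parallel gripper is mounted at the origin on a cart in front of the work surface, level with it; the furniture and walls round the work are solid. World frame = base frame: x ahead of the robot, y to its left, z up, the work surface at z = 0. Lengths are in mm, angles in rad, forces in N, time in s.
With the tool pointing down it reaches from about 250 to 775 mm from the base axis. Payload 8.9 kg.
Tool frame: the origin (TCP) lies on the centre line of the jaws, within the pads' length; the fingertips stand 19 mm ahead of it and the grasp point (between the pads) is the TCP; z points along the fingers, y is the line along which they close (so a half turn about z gives the same grasp; the last joint's range is limited). The gripper opens to 85 mm and grips with 20 to 120 N. Pads are 22 mm wide; open, the fingers measure 114 mm over their backs; the gripper's body (76 mm by 85 mm) begins 54 mm behind the grasp point. The pads swing forward as they close: fully open they stand 13 mm farther back than shut.
Start: joints at [-0.139, 0.291, -0.153, 1.127, 0, 1.431], TCP at [524.999, 0.004, 250.305] pointing down, gripper open.
Joint ranges: [-2.52, 2.52], [-0.91, 1.74], [-1.3, 1.37], [-1.96, 2.02], [-1.52, 1.47], [-3.14, 3.14]. Speed limits (rad/s): [2.22, 2.22, 2.79, 3.14, 3.14, 3.14].

## Interface

Orientations are given as a unit quaternion [w, x, y, z].
In Python, from plant import manip gives the robot as it stands. The module is installed in compiled form; this text tells all that it offers.
- The arm moves only by the tool servo_tool, never from a script. Its argument "increments" is a list of rows, each a list of 7 numbers: the gripper command: -1 is fully open, 1 is shut, values between are in proportion, then the shift along the tool's x, y, z as a fraction of full scale, then the turn, a rotation vector about the tool's x, y, z as a fraction of full scale. In form: [[hand, tx, ty, tz, wx, wy, wz], ...]. A call has 1 to 5 rows; each row shifts and turns the commanded pose from where the row before left it, along the tool's axes as they then stand; what a row does not reach is not made up. Full scale, the value 1, is 0.025 m for a shift and 0.08 rad for a turn. A row lasts 1/8 s, in which the tool goes at most 62.5 mm and 10.7 degrees, less where a joint would pass 70% of its speed; a pose out of reach is approached as far as the arm can. A call with a number of a shift or a turn outside -1 to 1 is refused whole. A call with a gripper value outside its range is refused whole. The fingers move at their own pace and stop on an object; the grip force is fixed at half the most. Time passes only in rows, so rows that do not move let the fingers close. It gives the time, the measured TCP pose, the force, the opening and the grip force at its end, in the units of the state.
- manip.read_state(): the state, without advancing time (a new reading comes with each control period).
- manip.get_image(name): name is "scene" or "side" or "wrist"; returns a dict with "img" (400x640x3 uint8, red, green, blue), "depth" (400x640 float32, mm along the optical axis (not along the pixel's ray), 0 where there is no reading), "camera_matrix" (3x3 intrinsics, pixels), "camera_from_world" (4x4, takes a point from world to camera coordinates); the wrist camera has in their place "T_tool_cam" (4x4, takes a point from camera to tool coordinates, whose origin is the TCP and whose axes are the flange's). Camera axes: x right, y down, z forward; pixel columns grow to the right and rows downward; lengths in mm; the calibration is good to about 2 mm. A picture is of the moment at which its call begins: read the wrist's pose just before it.
- manip.finish_job(): hands the job in; it is judged then, once.
The state is a dict: "t": time; "joint_pos": joint angles; "joint_vel": joint speeds; "joint_efforts": joint torques, N m; "eef_pos": TCP position; "tool_rot": TCP orientation; "contact_force": force on the tool from outside, world axes, zero at the start; "wrist_torque": the same for the moment, N m; "opening": finger opening in mm; "gripper_force": force on a finger pad.
Only numpy, scipy, OpenCV 4.12 (cv2) and the standard library are available. Lean on these libraries where they do the work, as an engineer would, in place of code of your own. Each camera call takes 0.05 s, during which the arm holds its last target. There are 200 camera calls.

## Working session

There is one attempt and no reset: what is moved stays moved. The work goes in short steps, Python scripts to look and compute and a tool call to move; the robot and the scene stay as the last step left them, time stands still between calls to the robot, and variables do not carry over. Pictures are saved under pics/ and viewed, at most 10 in all, crops included, and the job is handed in when it is done.

Besides the shell and the picture viewer there is one more tool, called after "Request:" as name(argument=value, ...) on one line, values as JSON. servo_tool: Moves the arm, as the interface text tells. Shift numbers are shares of 0.025 m and turn numbers shares of 0.08 rad, none past 1 either way. Its arguments: {"type":"object","properties":{"increments":{"type":"array","items":{"type":"array","items":{"type":"number","minimum":-1,"maximum":1}}}},"required":["increments"]}

```bash
mkdir -p pics; cat > h.py <<'E'
import numpy as np, cv2
from plant import manip
def grab(n):
    s=manip.read_state(); d=manip.get_image(n); cv2.imwrite(f'pics/{n}_{s["t"]:.2f}.png',d['img'][:,:,::-1]); 
    np.savez(f'{n}.npz',**{k:v for k,v in d.items()}); print(n,s['t']); return s,d
def world(d,u,v,z=None):
    K=d['camera_matrix'];T=np.linalg.inv(d['camera_from_world']);z=d['depth'][v,u] if z is None else z
    p=z*np.linalg.inv(K)@[u,v,1];return T[:3,:3]@p+T[:3,3]
E
python3 - <<'E'
from h import *
grab('scene');s,d=grab('side');print(s)
E
ls pics
```

```text
scene 0.0
side 0.05
{'t': 0.05, 'joint_pos': array([-1.39285923e-01,  2.91274931e-01, -1.54140727e-01,  1.12666888e+00,
       -1.05043648e-05,  1.43149941e+00]), 'joint_vel': array([ 0.0019724 , -0.00038165,  0.00092518,  0.00173785, -0.00143021,
        0.00125428]), 'joint_efforts': array([ 1.40735428e-03, -5.38495874e+01,  3.32279277e+01,  9.10460571e-03,
       -2.19483859e-04, -5.43766043e-05]), 'eef_pos': array([5.24590846e+02, 6.53401174e-02, 2.49729680e+02]), 'tool_rot': array([-5.11113338e-04,  7.07102745e-01,  7.07110524e-01, -3.91998084e-04]), 'contact_force': array([-0.21764411,  1.06679507, -0.07016013]), 'wrist_torque': array([ 0.02020554, -0.05181402,  0.03099143]), 'gripper_force': 0.0, 'opening': 85.31406519615462}
scene_0.00.png
side_0.05.png
```

View pics/scene_0.00.png

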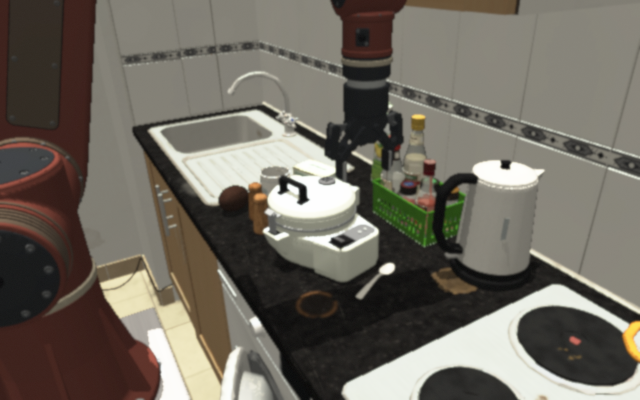

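View pics/side_0.05.png

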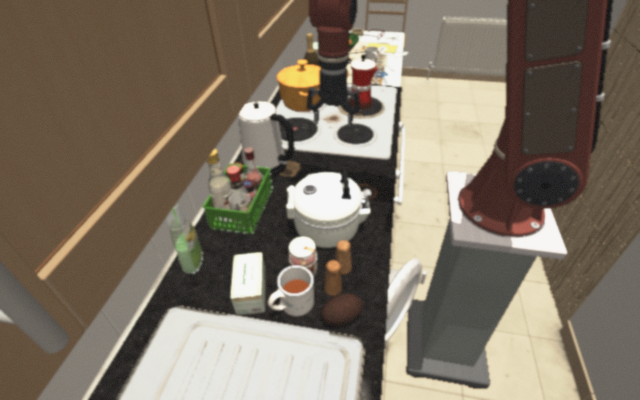

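The scene view shows the cooker at about (315,225), its bow handle at (293,187) and the key at (345,240). The side view shows the cooker at (328,208) and the handle at (346,187). I'll enlarge both.

```bash
python3 - <<'E'
from h import *
a=cv2.imread('pics/scene_0.00.png')[165:285,250:400];b=cv2.imread('pics/side_0.05.png')[165:255,275:385]
f=lambda i,k:cv2.resize(i,None,fx=k,fy=k,interpolation=cv2.INTER_CUBIC)
A=f(a,5)[:600];cv2.imwrite('pics/c1.png',A)
d=np.load('scene.npz')
for u,v in [(283,181),(288,182),(294,184),(300,187),(304,190),(320,195),(345,238),(350,240),(340,240),(365,228),(330,205)]: print(u,v,world(d,u,v).round(1))
d=np.load('side.npz')
for u,v in [(346,182),(346,190),(328,200),(310,189)]: print(u,v,world(d,u,v).round(1))
E
```

```text
283 181 [453.8 190.4 176.5]
288 182 [457.3 173.4 179.9]
294 184 [460.3 151.7 183.1]
300 187 [465.3 135.1 181.7]
304 190 [473.  133.2 173.9]
320 195 [512.7 139.5 149.7]
345 238 [516.7  48.6  91.2]
350 240 [521.1  37.1  91.2]
340 240 [499.9  40.1  96.5]
365 228 [574.7  63.4  89.1]
330 205 [513.1  99.5 143.7]
346 182 [458.4 186.6 185.4]
346 190 [455.3 206.6 175.6]
328 200 [499.7 221.4 147.3]
310 189 [552.5 196.9 156.7]
```

View pics/c1.png

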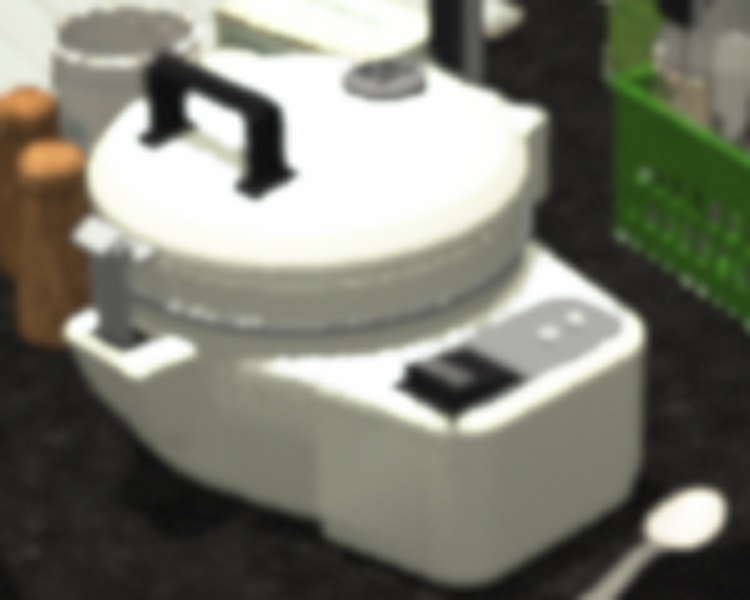

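```bash
python3 - <<'E'
from h import *
from scipy.optimize import least_squares
def cloud(n):
    d=np.load(n+'.npz');v,u=np.mgrid[0:400,0:640];z=d['depth']
    p=np.linalg.inv(d['camera_matrix'])@np.stack([u*z,v*z,z]).reshape(3,-1);T=np.linalg.inv(d['camera_from_world'])
    P=(T[:3,:3]@p).T+T[:3,3];ok=(z.ravel()>0);return P[ok],d['img'].reshape(-1,3)[ok].astype(int)
for n in ['scene','side']:
    P,C=cloud(n);m=(abs(P[:,0]-510)<120)&(abs(P[:,1]-160)<130)
    P,C=P[m],C[m];dark=C.max(1)<70
    H=P[dark&(P[:,2]>172)&(P[:,2]<200)&(P[:,0]<500)];c=H.mean(0);w=np.linalg.svd(H[:,:2]-c[:2])[2][0]
    t=(H[:,:2]-c[:2])@w;print(n,'handle',len(H),c.round(1),w.round(3),t.min(),t.max(),'z pct',np.percentile(H[:,2],[10,50,90,98]).round(1), 'mid',(c[:2]+w*(t.min()+t.max())/2).round(1))
    D=P[(C.min(1)>140)&(P[:,2]>128)&(P[:,2]<156)]
    r=least_squares(lambda q:np.linalg.norm(D-q[:3],axis=1)-q[3],[510,160,0,150],loss='soft_l1');print('dome',len(D),r.x.round(1))
    W=P[(P[:,2]>95)&(P[:,2]<115)&(C.min(1)>60)]
    r2=least_squares(lambda q:np.linalg.norm(W[:,:2]-q[:2],axis=1)-95,[510,160],loss='soft_l1',f_scale=2);print('tub',len(W),r2.x.round(1))
    k=P[dark&(P[:,2]>84)&(P[:,2]<100)&(abs(P[:,0]-515)<50)&(P[:,1]<80)]
    if len(k):print('key',len(k),k.mean(0).round(1),k.min(0).round(1),k.max(0).round(1))
    b=P[(P[:,2]>82)&(P[:,2]<88)&(P[:,1]<90)]
    if len(b)>9:
        R=cv2.minAreaRect(b[:,:2].astype('f4'));print('block',len(b),R)
E
```

```text
scene handle 133 [460.6 161.2 181.1] [ 0.259 -0.966] -39.90609550574057 33.1134577055674 z pct [174.4 182.2 185.4 186.3] mid [459.7 164.5]
dome 2536 [513.2 180.6 -89.2 243.8]
tub 829 [513.  180.9]
key 125 [505.3  42.3  90.7] [489.1  30.6  84.2] [527.1  62.3  97. ]
block 767 ((528.7631225585938, 59.99467849731445), (59.75368881225586, 143.14892578125), 89.99685668945312)
side handle 84 [463.  171.4 183. ] [-0.18   0.984] -37.736053884786195 38.748708632884075 z pct [176.7 184.5 187.1 188. ] mid [462.9 171.9]
dome 2416 [ 510.6  179.3 -105.3  258.9]
tub 464 [511.4 180.2]
key 2 [494.3  34.6  95.9] [492.9  33.5  95.2] [495.7  35.7  96.6]
```

Request:
servo_tool(increments=[[-1, 0.96, -0.37, 0, 0, 0, 0], [-1, 0.96, -0.37, 0, 0, 0, 0], [-1, 0.96, -0.37, 0, 0, 0, 0], [-1, 0.96, -0.37, 0, 0, 0, 0], [-1, 0.96, -0.37, 0, 0, 0, 0]])

```text
t: 0.72
eef_pos: [478.2, 120.7, 250.0]
tool_rot: [-0.0, 0.707, 0.707, -0.0]
contact_force: [-0.5, 0.8, -0.1]
opening: 85.3
gripper_force: 0.0
```

Request:
servo_tool(increments=[[-1, 0.96, -0.37, 0, 0, 0, 0], [-1, 0.96, -0.37, 0, 0, 0, 0], [-1, 0, 0, 0, 0, 0, -0.92], [-1, 0, 0, 0, 0, 0, -0.92], [-1, 0, 0, 0, 0, 0, -0.92]])

```text
t: 1.35
eef_pos: [460.0, 168.1, 250.0]
tool_rot: [-0.0, 0.624, 0.782, -0.0]
contact_force: [0.9, -0.6, 0.1]
opening: 85.5
gripper_force: 0.0
```

```bash
python3 - <<'E'
from h import *
s,d=grab('wrist');print(s);print(d['T_tool_cam'].round(3))
cv2.imwrite('pics/w1.png',d['img'][:,:,::-1])
np.savez('ws.npz',p=s['eef_pos'],q=s['tool_rot'])
E
```

```text
wrist 1.35
{'t': 1.35, 'joint_pos': array([ 2.00925960e-01,  2.24593102e-01, -2.43388781e-01,  1.10355523e+00,
       -1.55216249e-05,  1.54822169e+00]), 'joint_vel': array([-1.09140293e-03, -8.90361529e-05,  4.80252328e-04,  5.56825216e-05,
       -3.24916530e-04, -5.85571335e-01]), 'joint_efforts': array([ 1.52750518e-01, -4.88971388e+01,  3.29057157e+01,  1.16683156e-02,
        4.52925698e-03,  9.73476693e-01]), 'eef_pos': array([459.95975007, 168.07381292, 249.99664502]), 'tool_rot': array([-2.31588888e-04,  6.23841081e-01,  7.81551130e-01, -2.89170692e-04]), 'contact_force': array([ 0.93913756, -0.62319045,  0.13026602]), 'wrist_torque': array([0.02406256, 0.06986868, 0.01869476]), 'gripper_force': 0.0, 'opening': 85.4928322601439}
[[ 0.00000e+00 -9.49000e-01 -3.15000e-01  8.18310e+01]
 [ 1.00000e+00  1.00000e-03 -2.00000e-03  1.01200e+00]
 [ 2.00000e-03 -3.15000e-01  9.49000e-01 -1.22842e+02]
 [ 0.00000e+00  0.00000e+00  0.00000e+00  1.00000e+00]]
```

View pics/w1.png

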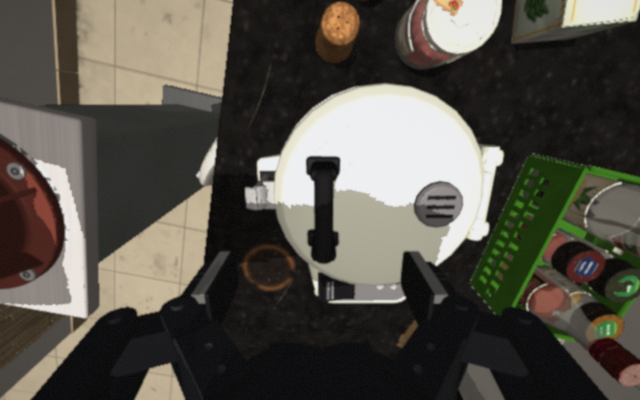

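The wrist view shows the handle bar from (323,160) to (323,258), the catch at (258,195) and the dark key at (340,288). I'll turn these into positions.

```bash
python3 - <<'E'
from h import *
from scipy.spatial.transform import Rotation as R
from scipy.optimize import least_squares
s,d=grab('wrist');q=s['tool_rot'];T=np.eye(4);T[:3,:3]=R.from_quat([*q[1:],q[0]]).as_matrix();T[:3,3]=s['eef_pos']
M=T@d['T_tool_cam'];z=d['depth'];v,u=np.mgrid[0:400,0:640]
p=np.linalg.inv(d['camera_matrix'])@np.stack([u*z,v*z,z]).reshape(3,-1);P=(M[:3,:3]@p).T+M[:3,3]
C=d['img'].reshape(-1,3).astype(int);G=P.reshape(400,640,3)
yaw=np.arctan2(*T[:2,1][::-1]);print(s['eef_pos'],'yaw',yaw)
H=P[(P[:,2]>177)&(P[:,2]<200)&(u.ravel()<360)&(v.ravel()<275)&(v.ravel()>140)&(C.max(1)<80)]
r=cv2.minAreaRect(H[:,:2].astype('f4'));print('handle',len(H),r,np.percentile(H[:,2],[5,50,95]))
print('boxPoints',cv2.boxPoints(r))
W=(z.ravel()>0)&(P[:,2]>130)&(P[:,2]<154)&(C.min(1)>100)&(v.ravel()<280)
D=P[W&(u.ravel()>270)&(u.ravel()<490)]
f=least_squares(lambda q:np.linalg.norm(D-q[:3],axis=1)-q[3],[510,180,-90,245],loss='soft_l1');print('dome',f.x)
for a in [(323,170),(323,210),(323,250),(340,282),(340,292),(332,288),(348,290),(370,290),(258,187),(258,195),(258,205),(268,195)]: print(a,G[a[1],a[0]].round(1))
x=d['img'][265:310,300:420];cv2.imwrite('pics/k.png',cv2.resize(x[:,:,::-1],None,fx=6,fy=6,interpolation=cv2.INTER_CUBIC))
E
```

```text
wrist 1.4
[459.98295267 168.02222768 250.01884631] yaw 0.22682011704964472
handle 1855 ((462.8490905761719, 171.45700073242188), (19.694101333618164, 72.82135772705078), 12.031307220458984) [179.57729484 184.25473504 185.76797204]
boxPoints [[445.6287  205.01529]
 [460.808   133.79355]
 [480.0695  137.89871]
 [464.89017 209.12045]]
dome [ 512.47175461  181.77802699 -142.84348354  294.86034189]
(323, 170) [454.6 205.9 182.6]
(323, 210) [461.1 178.4 184.9]
(323, 250) [468.5 147.1 184.3]
(340, 282) [510.   60.9  90.5]
(340, 292) [513.1  48.4  91.6]
(332, 288) [502.   53.9  94.9]
(348, 290) [522.4  51.   88.5]
(370, 290) [549.1  54.4  84.8]
(258, 187) [405.9 167.7 134.4]
(258, 195) [407.1 160.5 134.5]
(258, 205) [408.8 151.8 135.8]
(268, 195) [414.6 159.2 125.5]
```

View pics/k.png

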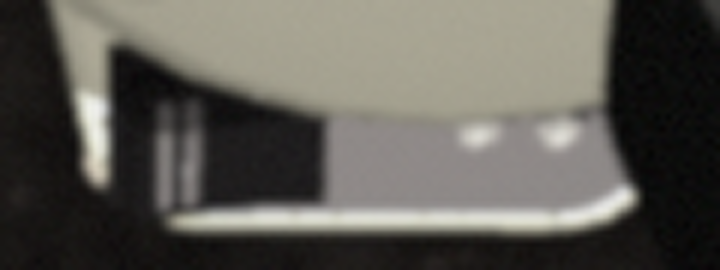

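Handle centre is about (462.5, 171) with the bar top near 186, which agrees with the tub axis at (512, 181) and yaw 0.22. Now I'll descend over the bar and close.

Request:
servo_tool(increments=[[-1, 0.09, 0.12, 0.6, 0, 0, 0], [-1, 0, 0, 0.8, 0, 0, 0], [-1, 0, 0, 0.8, 0, 0, 0], [-1, 0, 0, 0.52, 0, 0, 0], [-1, 0, 0, 0, 0, 0, 0]])

```text
t: 2.08
eef_pos: [461.9, 170.8, 181.2]
tool_rot: [-0.001, 0.625, 0.781, -0.001]
contact_force: [0.2, 0.0, 0.7]
opening: 85.6
gripper_force: 0.0
```

Request:
servo_tool(increments=[[1, 0, 0, 0, 0, 0, 0], [1, 0, 0, 0, 0, 0, 0], [1, 0, 0, 0, 0, 0, 0], [1, 0, 0, 0, 0, 0, 0], [1, 0, 0, 0, 0, 0, 0]])

```text
t: 2.7
eef_pos: [462.5, 170.8, 182.7]
tool_rot: [0.0, 0.625, 0.781, -0.0]
contact_force: [-2.7, -0.4, 6.1]
opening: 12.8
gripper_force: 58.8
```

Request:
servo_tool(increments=[[1, 0, 0, -0.08, 0, 0, 0], [1, 0, 0, -0.08, 0, 0, 0], [1, 0, 0, 0, 0, 0, 0]])

```text
t: 3.08
eef_pos: [463.0, 170.9, 184.5]
tool_rot: [-0.0, 0.625, 0.781, -0.0]
contact_force: [10.3, 2.6, -25.3]
opening: 12.9
gripper_force: 60.6
```

Request:
servo_tool(increments=[[1, 0, 0, 0, 0, 0, 0], [1, 0, 0, 0, 0, 0, 0], [1, 0, 0, 0, 0, 0, 0], [1, 0, 0, 0, 0, 0, 0], [1, 0, 0, 0, 0, 0, 0]])

```text
t: 3.7
eef_pos: [463.0, 170.9, 184.5]
tool_rot: [-0.0, 0.625, 0.781, -0.0]
contact_force: [10.3, 2.5, -25.2]
opening: 12.8
gripper_force: 60.6
```

The lid holds a steady 25 N for over 0.6 s with only about 1.8 mm of play, so it is caught. I'll relax the pull, open and rise.

Request:
servo_tool(increments=[[1, 0, 0, 0.1, 0, 0, 0], [-1, 0, 0, 0, 0, 0, 0], [-1, 0, 0, 0, 0, 0, 0], [-1, 0, 0, 0, 0, 0, 0], [-1, 0, 0, 0, 0, 0, 0]])

```text
t: 4.32
eef_pos: [462.7, 170.9, 184.0]
tool_rot: [0.0, 0.625, 0.781, 0.0]
contact_force: [0.3, -0.3, -0.7]
opening: 83.5
gripper_force: 0.0
```

Request:
servo_tool(increments=[[-1, 0, 0, -0.7, 0, 0, 0], [-1, 0, 0, -0.8, 0, 0, 0], [-1, 0, 0, -0.8, 0, 0, 0], [-1, 0, 0, -0.5, 0, 0, 0], [-1, 0, 0, 0, 0, 0, 0]])

```text
t: 4.95
eef_pos: [463.2, 171.0, 254.4]
tool_rot: [0.0, 0.625, 0.781, 0.001]
contact_force: [1.1, -0.7, -0.2]
opening: 85.3
gripper_force: 0.0
```

Request:
servo_tool(increments=[[1, -0.85, 0.04, 0, 0, 0, 0], [1, -0.85, 0.04, 0, 0, 0, 0], [1, -0.85, 0.04, 0, 0, 0, 0], [1, -0.85, 0.04, 0, 0, 0, 0], [1, -0.85, 0.04, 0, 0, 0, 0]])

```text
t: 5.58
eef_pos: [490.6, 67.6, 252.8]
tool_rot: [-0.001, 0.625, 0.781, -0.0]
contact_force: [-0.4, 0.5, 0.3]
opening: 0.2
gripper_force: 0.0
```

Request:
servo_tool(increments=[[1, -0.84, 0.05, 0.4, 0, 0, 0], [1, 0, 0, 0.4, 0, 0, 0], [1, 0, 0, 0, 0, 0, 0], [1, 0, 0, 0, 0, 0, 0]])

```text
t: 6.08
eef_pos: [496.4, 48.7, 233.8]
tool_rot: [-0.0, 0.625, 0.781, -0.0]
contact_force: [0.1, 0.0, 0.7]
opening: -0.4
gripper_force: 0.0
```

```bash
cat > k.py <<'E'
from h import *
from scipy.spatial.transform import Rotation as R
def wr():
    s,d=grab('wrist');q=s['tool_rot'];T=np.eye(4);T[:3,:3]=R.from_quat([*q[1:],q[0]]).as_matrix();T[:3,3]=s['eef_pos']
    M=T@d['T_tool_cam'];z=d['depth'];v,u=np.mgrid[0:400,0:640]
    p=np.linalg.inv(d['camera_matrix'])@np.stack([u*z,v*z,z]).reshape(3,-1)
    print(s['eef_pos'].round(1),s['contact_force'].round(1));return s,d,((M[:3,:3]@p).T+M[:3,3]).reshape(400,640,3),M
E
python3 - <<'E'
from k import *
s,d,G,M=wr();np.save('G.npy',G);cv2.imwrite('pics/w2.png',d['img'][:,:,::-1])
uv=d['camera_matrix']@(np.linalg.inv(M)@[497.8,48.6,95,1])[:3];print(uv/uv[2])
E
```

```text
wrist 6.075
[496.4  48.7 233.8] [0.1 0.  0.7]
[319.87148195 192.5385262    1.        ]
```

View pics/w2.png

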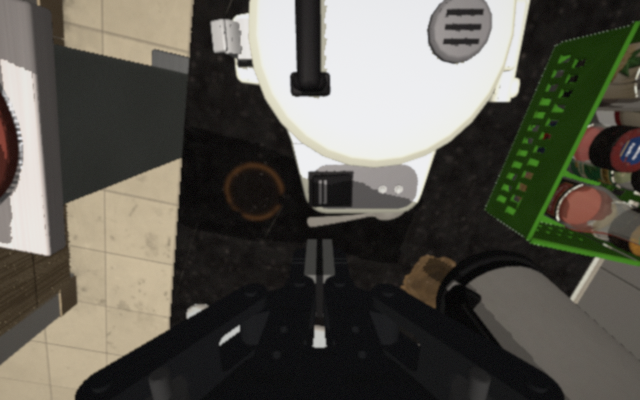

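The key spans (308–353, 171–207), so the pad is at about (318,189), roughly 3 mm from my estimate. I'll correct for that and descend to just above it.

Request:
servo_tool(increments=[[1, 0.11, -0.02, 0.9, 0, 0, 0], [1, 0, 0, 0.95, 0, 0, 0], [1, 0, 0, 0.95, 0, 0, 0], [1, 0, 0, 0.9, 0, 0, 0], [1, 0, 0, 0.8, 0, 0, 0]])

```text
t: 6.75
eef_pos: [495.7, 51.1, 120.9]
tool_rot: [0.0, 0.625, 0.781, 0.0]
contact_force: [0.4, 0.5, 0.1]
opening: -0.2
gripper_force: 0.0
```

Request:
servo_tool(increments=[[1, 0, 0, 0.12, 0, 0, 0], [1, 0, 0, 0.12, 0, 0, 0], [1, 0, 0, 0, 0, 0, 0]])

```text
t: 7.12
eef_pos: [496.1, 50.7, 116.0]
tool_rot: [0.0, 0.625, 0.781, 0.0]
contact_force: [-0.3, 0.1, 0.1]
opening: 0.0
gripper_force: 0.0
```

Request:
servo_tool(increments=[[1, 0, 0, 0.1, 0, 0, 0], [1, 0, 0, 0.1, 0, 0, 0], [1, 0, 0, 0, 0, 0, 0]])

```text
t: 7.5
eef_pos: [495.6, 50.6, 110.2]
tool_rot: [-0.0, 0.625, 0.781, 0.0]
contact_force: [-0.2, 0.2, -0.0]
opening: 0.3
gripper_force: 0.1
```

Request:
servo_tool(increments=[[1, 0, 0, 0.08, 0, 0, 0], [1, 0, 0, 0.04, 0, 0, 0], [1, 0, 0, 0, 0, 0, 0]])

```text
t: 7.88
eef_pos: [495.6, 50.6, 107.5]
tool_rot: [0.0, 0.625, 0.781, -0.0]
contact_force: [-2.3, -0.2, 6.7]
opening: -0.5
gripper_force: 3.2
```

Request:
servo_tool(increments=[[1, 0, 0, 0.06, 0, 0, 0], [1, 0, 0, 0, 0, 0, 0]])

```text
t: 8.12
eef_pos: [495.7, 50.6, 107.3]
tool_rot: [0.0, 0.625, 0.781, 0.0]
contact_force: [-8.5, -0.6, 24.9]
opening: 0.3
gripper_force: 12.4
```

Request:
servo_tool(increments=[[1, 0, 0, -0.9, 0, 0, 0], [1, 0, 0, -0.95, 0, 0, 0], [1, 0, 0, -0.95, 0, 0, 0], [1, 0, 0, -0.95, 0, 0, 0], [1, 0, 0, -0.95, 0, 0, 0]])

```text
t: 8.75
eef_pos: [495.7, 50.7, 224.0]
tool_rot: [0.0, 0.625, 0.781, 0.0]
contact_force: [-0.9, 0.3, -0.1]
opening: 0.0
gripper_force: 0.0
```

```bash
python3 - <<'E'
from k import *
G0=np.load('G.npy');s,d,G,M=wr()
i0=cv2.imread('pics/w2.png')[150:230,280:430];i1=d['img'][150:230,280:430,::-1]
cv2.imwrite('pics/kk.png',cv2.resize(np.vstack([i0,i1]),None,fx=3.7,fy=3.7,interpolation=cv2.INTER_CUBIC))
for u in range(300,400,6): print(u,G0[186:194,u].mean(0).round(1),G[186:194,u].mean(0).round(1))
E
```

```text
wrist 8.75
[495.7  50.7 224. ] [-0.9  0.3 -0.1]
300 [478.2  17.7  -0.6] [477.6  22.6  -0.7]
306 [484.4  44.9  82.9] [482.9  60.6 116.7]
312 [490.1  47.   85.2] [489.1  52.3  86.7]
318 [493.4  60.6 127.8] [494.6  54.   88. ]
324 [501.1  52.1  93.7] [500.1  55.3  88.2]
330 [506.9  52.9  92. ] [505.7  56.5  88.1]
336 [512.8  53.8  90.7] [511.3  57.7  87.9]
342 [518.7  54.7  89.3] [516.9  58.9  87.7]
348 [524.6  55.7  88.3] [522.4  60.2  87.8]
354 [531.   56.1  84.9] [528.6  60.5  84.6]
360 [536.8  57.4  84.8] [534.2  61.8  84.6]
366 [542.7  58.7  84.8] [539.8  63.1  84.6]
372 [548.6  59.9  84.5] [545.5  64.3  84.5]
378 [554.4  61.3  84.6] [551.   65.7  85.1]
384 [559.4  63.2  87.2] [556.4  67.1  85.6]
390 [566.   63.9  84.6] [562.5  68.   84.2]
396 [571.3  65.6  86.2] [567.9  69.4  84.7]
```

View pics/kk.png

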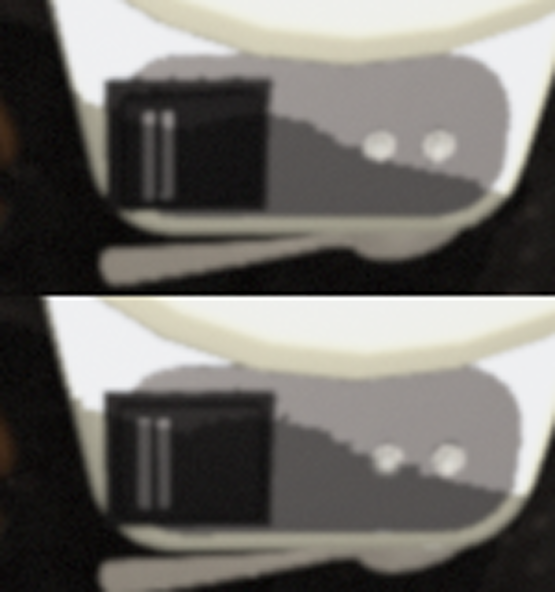

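The depth shows the key now level at 88 mm along its whole length (its front was raised before). Robot is clear, so I'll hand in.

```bash
python3 -c "
from plant import manip
print(manip.finish_job())"
```

```text
the job is handed in; nothing more can be done
None
```

The lid was already caught: it held a steady 25 N upward tug for over half a second, so no pressing was needed; I then pressed the cook key fully down, let go, and handed the job in at about 9 s (no verdict came back).

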